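# Show the apprentice which shoe and which polish

## Task

Show the apprentice the next polishing job by pointing: the next shoe is the one with the yellow disc lying in front of its toe. With the fingers pointing straight down, hold the fingertips still two to three centimetres above the middle of that shoe's toe cap for two seconds, then likewise above the middle of the lid of the polish tin that has the shoe's colour, and finally raise the hand to at least 25 cm above the bench. Touch and move nothing, keep the hand high while travelling, and do not dip down over the other shoe's toe cap or any other tin.

Things in the scene. Friction and masses are not known exactly. Their poses are not given: they have to be found in the camera images.
- brown_shoe: brown leather lace-up shoe standing on its sole, loose, 265 mm long, 98 mm wide, up to 87 mm high at the ankle, falling to the toe; origin under its middle at bench level, x towards the toe (roughly away from the robot), z up; do not touch. It stands on the left half of the bench; the two shoes may be swapped, but are always at least 100 mm apart between toe caps
- brown_shoe_toe (a point): the point to point at on the brown shoe: the middle of the top of its toe cap, on the leather, 48 mm above the bench and 85 mm from the shoe's origin towards the toe; z up. The leather rises from here to the ankle, to 68 mm high at 55 mm behind it and 87 mm high at 130 mm behind it
- black_shoe: black leather lace-up shoe standing on its sole, loose, 265 mm long, 98 mm wide, up to 87 mm high at the ankle, falling to the toe; origin under its middle at bench level, x towards the toe (roughly away from the robot), z up; do not touch. It stands on the left half of the bench; the two shoes may be swapped, but are always at least 100 mm apart between toe caps
- black_shoe_toe (a point): the point to point at on the black shoe: the middle of the top of its toe cap, on the leather, 48 mm above the bench and 85 mm from the shoe's origin towards the toe; z up. The leather rises from here to the ankle, to 68 mm high at 55 mm behind it and 87 mm high at 130 mm behind it
- brown_tin: flat round shoe-polish tin, 74 mm across, 26 mm high, steel bottom, plain brown lid, loose; origin under its centre; stands on the right half of the bench in no fixed order, neighbouring tins' centres at least 85 mm apart; do not touch
- brown_tin_top (a point): centre of the top of the brown tin's lid, 26 mm above the bench, z up
- black_tin: flat round shoe-polish tin, 74 mm across, 26 mm high, steel bottom, plain black lid, loose; origin under its centre; stands on the right half of the bench in no fixed order, neighbouring tins' centres at least 85 mm apart; do not touch
- black_tin_top (a point): centre of the top of the black tin's lid, 26 mm above the bench, z up
- blue_tin: flat round shoe-polish tin, 74 mm across, 26 mm high, steel bottom, plain blue lid, loose; origin under its centre; stands on the right half of the bench in no fixed order, neighbouring tins' centres at least 85 mm apart; do not touch
- blue_tin_top (a point): centre of the top of the blue tin's lid, 26 mm above the bench, z up
- green_tin: flat round shoe-polish tin, 74 mm across, 26 mm high, steel bottom, plain green lid, loose; origin under its centre; stands on the right half of the bench in no fixed order, neighbouring tins' centres at least 85 mm apart; do not touch
- green_tin_top (a point): centre of the top of the green tin's lid, 26 mm above the bench, z up
- yellow_disc: yellow plastic job disc, 36 mm across, 8 mm thick, loose, with a small black dot in the middle; origin under its centre; lies flat about 70 mm beyond one shoe's toe-cap point, straight ahead of that shoe's toe (always nearer to that shoe's toe-cap point than to the other's); marks the shoe to be done next
- white_disc: white plastic job disc, 36 mm across, 8 mm thick, loose, with a small black dot in the middle; origin under its centre; lies flat about 70 mm beyond one shoe's toe-cap point, straight ahead of that shoe's toe (always nearer to that shoe's toe-cap point than to the other's); marks the shoe that waits
- hammer: cobbler's hammer lying crosswise at the back of the bench, beyond the tins, about 260 mm long and under 40 mm high; leave alone
- brush: flat glue brush with a wooden handle, lying crosswise at the back of the bench, under 50 mm high; leave alone
- glue_jar: glue jar with a red cap, 68 mm across, 100 mm high, standing to the right, beyond the tins; origin under its centre; leave alone
There are look-alikes about, which are no part of the job. What is meant by the green_tin is not pink, and is the larger of those in its own colour.

How it is judged:
By the outcome, as a careful person would: the job done as asked, in the order asked, and still so for the second after the job is handed in, with the robot touching nothing.
It also fails if it takes over 43 s, if anything falls off the work surface, if the arm or the gripper's body presses on something with over 40 N, if the wrist force passes 120 N, or if a joint passes its speed limit or range.

## Robot

A 6-joint arm with a two-finger parallel gripper is mounted at the origin on the work surface. World frame = base frame: x ahead of the robot, y to its left, z up, the work surface at z = 0. Lengths are in m, angles in rad, forces in N, time in s.
With the tool pointing down it reaches from about 0.375 to 0.75 m from the base axis. Payload 9 kg.
Tool frame: the origin (TCP) lies between the finger pads, 19 mm behind the fingertips; this is the grasp point; z points along the fingers, y is the line along which they close (so a half turn about z gives the same grasp; the last joint's range is limited). The gripper opens to 85 mm and grips with 20 to 120 N. Pads are 22 mm wide; open, the fingers measure 114 mm over their backs; the gripper's body (76 mm by 85 mm) begins 54 mm behind the grasp point. The pads swing forward as they close: fully open they stand 13 mm farther back than shut.
Start: joints at [-1.539, 0.104, 0.097, 1.564, 0, 1.353], TCP at [0.148, -0.581, 0.25] pointing down, gripper open.
Joint ranges: [-2.99, 2.99], [-0.84, 1.86], [-1.1, 1.16], [-1.84, 2.11], [-1.51, 1.56], [-3.14, 3.14]. Speed limits (rad/s): [2.22, 2.22, 2.57, 3.14, 3.14, 3.14].

## Interface

Orientations are given as a unit quaternion [x, y, z, w].
In Python, from workcell import robot gives the robot as it stands. Calls block until the motion is done:
- robot.goto(position, orientation): joint-space move of the TCP to a pose.
- robot.move_linear(position, ori=None, vel=0.15, f_stop=None): straight line of the TCP; ori=None keeps the orientation; vel is the mean speed in m/s. With f_stop (N) it stops when the force on the tool has changed by that much, and returns True; else False.
- robot.move_j(angles): joint-space move.
- robot.command_gripper(opening): finger opening in m; the grip force is fixed at half the most; returns when the fingers have stopped.
- robot.wait(seconds).
- robot.inverse_kinematics(position, orientation): joint angles nearest the present ones, or None.
- robot.sense(): the state.
- robot.grab_frame(name): name is "scene" or "top" or "wrist"; returns a dict with "image" (400x640x3 uint8, blue, green, red), "range_z" (400x640 float32, m along the optical axis (not along the pixel's ray), 0 where there is no reading), "camera_matrix" (3x3 intrinsics, pixels), "k1" (the pictures are not rectified: a ray, as slopes to the right and down, at radius r is drawn at 1 + k1 r^2 times it, then the intrinsics apply), "rvec" (rotation vector, rad) and "tvec" (3), from world to camera coordinates, as OpenCV has them; the wrist camera has in their place "mount" (4x4, takes a point from camera to tool coordinates, whose origin is the TCP and whose axes are the flange's). Camera axes: x right, y down, z forward; pixel columns grow to the right and rows downward; lengths in m; the calibration is good to about 2 mm. A picture is of the moment at which its call begins: read the wrist's pose just before it.
A pose or a line that the arm cannot do raises robot.PlanningError and nothing moves.
- robot.job_done(): hands the job in; it is judged then, once.
The state is a dict: "time_s": time; "joint_positions": joint angles; "qd": joint speeds; "effort": joint torques, N m; "tcp_pos": TCP position; "tcp_rot": TCP orientation; "ft_force": force on the tool from outside, world axes, zero at the start; "torque": the same for the moment, N m; "gripper_width": finger opening in m; "grasp_force": force on a finger pad.
Only numpy, scipy, OpenCV 4.12 (cv2) and the standard library are available. Lean on these libraries where they do the work, as an engineer would, in place of code of your own. Each camera call takes 0.05 s, during which the arm holds its last target. There are 200 camera calls.

## Working session

There is one attempt and no reset: what is moved stays moved. The work goes in short steps, each a Python script; the robot and the scene stay as the last script left them, time stands still between calls to the robot, and variables do not carry over. Pictures are saved under pics/ and viewed, at most 10 in all, crops included, and the job is handed in when it is done.

```bash
mkdir -p pics; ls; python3 - <<'E'
from workcell import robot
import cv2,pickle
s=robot.sense();print(s)
d={}
for n in("top","scene"):
    f=robot.grab_frame(n);d[n]=f;cv2.imwrite(f"pics/{n}0.png",f["image"]);print(n,f["camera_matrix"],f["k1"],f["rvec"],f["tvec"])
pickle.dump(d,open("f0.pkl","wb"))
E
```

```text
pics
{'time_s': 0.0, 'joint_positions': array([-1.53869420e+00,  1.04672254e-01,  9.64387397e-02,  1.56389601e+00,
       -3.63004963e-05,  1.35309980e+00]), 'qd': array([-0.0006358 , -0.00114743, -0.00125493,  0.00076183,  0.00028   ,
       -0.00135464]), 'effort': array([ 1.36408353e-04, -5.56936991e+01,  5.03646040e+01,  1.72354386e-02,
       -2.98669038e-04, -1.16776442e-05]), 'tcp_pos': array([ 0.14831584, -0.58105049,  0.24922134]), 'tcp_rot': array([ 9.92209992e-01,  1.24574827e-01,  4.36977893e-05, -6.65414541e-04]), 'ft_force': array([ 0.33960021, -0.1737055 ,  0.01496803]), 'torque': array([-0.0294423 , -0.00852256,  0.05552367]), 'grasp_force': 0.0, 'gripper_width': 0.08557700451300941}
top [[363.52569334   0.         322.43504372]
 [  0.         363.52569334 200.91333191]
 [  0.           0.           1.        ]] -0.06420473039705041 [ 1.91334311 -2.29542704  0.25907969] [0.03033202 0.63086483 0.73998398]
scene [[447.45748451   0.         323.00785647]
 [  0.         447.45748451 196.60164198]
 [  0.           0.           1.        ]] 0.035852080815960426 [ 1.00053191  2.19646902 -1.23043695] [ 0.44311863 -0.14069089  1.47966823]
```

View pics/top0.png

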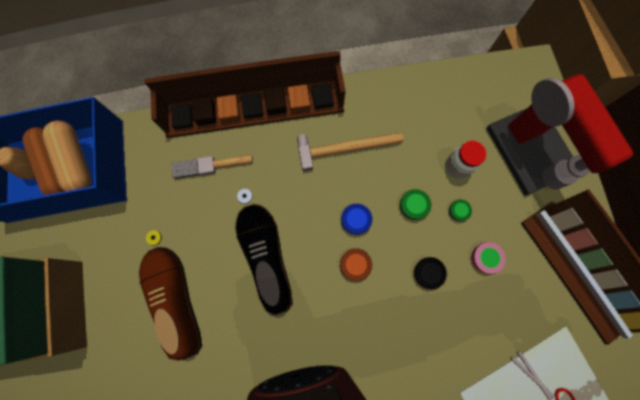

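View pics/scene0.png

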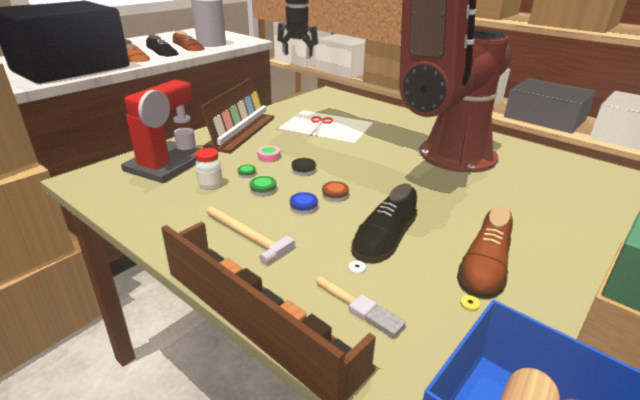

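The top view shows the yellow disc at (153,237), in front of the brown shoe at (165,300). The white disc at (244,196) is in front of the black shoe. In the scene view the yellow disc at (470,302) is again at the brown shoe's toe. The brown tin is at (356,265) top and (336,189) scene. The other round items in the top view are blue (356,219), green (416,204), small green (460,210), black (430,273) and a pink-sided green (489,258). Only (356,265) has a brown lid.

```bash
cat > h.py <<'E'
import numpy as np,cv2
def undist(f,px):
    px=np.asarray(px,float).reshape(-1,1,2)
    return cv2.undistortPoints(px,f["camera_matrix"],np.array([f["k1"],0,0,0,0.]),).reshape(-1,2)
def pose(f): 
    R=cv2.Rodrigues(np.asarray(f["rvec"],float))[0];return R.T,-R.T@np.asarray(f["tvec"]).ravel()
def rays(f,px,P=None):
    R,c=P or pose(f);n=undist(f,px);return c,np.c_[n,np.ones(len(n))]@R.T
def plane(f,px,z,P=None):
    c,d=rays(f,px,P);return c+d*((z-c[2])/d[:,2])[:,None]
def cloud(f,mask,P=None):
    v,u=np.nonzero(mask&(f["range_z"]>0));c,d=rays(f,np.c_[u,v],P);return c+d*f["range_z"][v,u][:,None]
def tri(*cr):
    A=np.zeros((3,3));b=np.zeros(3)
    for c,d in cr:
        d=d/np.linalg.norm(d);M=np.eye(3)-np.outer(d,d);A+=M;b+=M@c
    return np.linalg.solve(A,b)
def blob(m,seed):
    n,l,st,ce=cv2.connectedComponentsWithStats(m.astype(np.uint8))
    ids=[i for i in range(1,n) if st[i,4]>15];i=min(ids,key=lambda i:np.hypot(*(ce[i]-seed)))
    return l==i,ce[i],st[i]
def hsv(f): return cv2.split(cv2.cvtColor(f["image"],cv2.COLOR_BGR2HSV))
def brown(f): h,s,v=hsv(f);return (((h<=13)|(h>175))&(s>110)&(v>40))
def yellow(f): h,s,v=hsv(f);return ((h>22)&(h<34)&(s>170)&(v>130))
E
cat > m.py <<'E'
from h import *;import pickle
d=pickle.load(open("f0.pkl","rb"));t,s=d["top"],d["scene"]
r=[]
for f,q in((t,(356,265)),(s,(336,187))):
    m,c,st=blob(brown(f),q);print("tin",c,st,plane(f,[c],.026));c,dd=rays(f,[c]);r.append((c,dd[0]))
print("tri",tri(*r))
r=[]
for f,q in((t,(153,237)),(s,(470,302))):
    m,c,st=blob(yellow(f),q);print("disc",c,st,plane(f,[c],.008));c,dd=rays(f,[c]);r.append((c,dd[0]))
print("tri",tri(*r))
for f,x0,x1,y0,y1 in((t,125,215,245,370),(s,450,525,200,298)):
    w=np.zeros(f["range_z"].shape,bool);w[y0:y1,x0:x1]=1
    P=cloud(f,w);bench=np.median(P[np.abs(P[:,2])<.01,2]) 
    Q=P[(P[:,2]>.012+bench)&(P[:,2]<.1)]
    rc=cv2.minAreaRect(Q[:,:2].astype(np.float32));print("shoe",bench,len(Q),rc,Q.min(0),Q.max(0))
    print(np.round(cv2.boxPoints(rc),3).tolist())
E
python3 m.py
```

```text
tin [355.55897436 264.41282051] [340 249  32  32 780] [[ 0.47691971 -0.13304284  0.026     ]]
tin [335.00297619 189.26785714] [323 182  25  16 336] [[ 0.48862957 -0.12427499  0.026     ]]
tri [ 0.4770454  -0.1336599   0.01744106]
disc [152.67605634 237.18309859] [146 230  14  15 142] [[0.62563723 0.32837681 0.008     ]]Traceback (most recent call last):
  File "m.py", line 9, in <module>
    m,c,st=blob(yellow(f),q);print("disc",c,st,plane(f,[c],.008));c,dd=rays(f,[c]);r.append((c,dd[0]))
           ~~~~^^^^^^^^^^^^^
  File "h.py", line 20, in blob
    ids=[i for i in range(1,n) if st[i,4]>15];i=min(ids,key=lambda i:np.hypot(*(ce[i]-seed)))
                                                ~~~^^^^^^^^^^^^^^^^^^^^^^^^^^^^^^^^^^^^^^^^^^
ValueError: min() iterable argument is empty
```

```bash
sed -i 's/(s>170)&(v>130)/(s>150)\&(v>110)/; s/h<34/h<36/' h.py; python3 - <<'E'
from h import *;import pickle
f=pickle.load(open("f0.pkl","rb"))["scene"];H=hsv(f)
for p in((470,302),(463,302),(476,304),(336,186),(336,193),(336,197)):print(p,[int(c[p[1],p[0]]) for c in H])
E
sed -i 's/^    m,c,st=blob(yellow(f),q)/    m,c,st=blob(yellow(f) if f is t else (hsv(f)[0]>22)\&(hsv(f)[0]<36)\&(hsv(f)[1]>140)\&(hsv(f)[2]>100),q)/' m.py; python3 m.py
```

```text
(470, 302) [19, 88, 90]
(463, 302) [28, 153, 253]
(476, 304) [28, 151, 254]
(336, 186) [10, 171, 235]
(336, 193) [10, 162, 162]
(336, 197) [11, 119, 111]
tin [355.55897436 264.41282051] [340 249  32  32 780] [[ 0.47691971 -0.13304284  0.026     ]]
tin [335.00297619 189.26785714] [323 182  25  16 336] [[ 0.48862957 -0.12427499  0.026     ]]
tri [ 0.4770454  -0.1336599   0.01744106]
disc [153.03389831 237.20338983] [146 230  15  16 177] [[0.62543564 0.32751501 0.008     ]]
disc [469.95402299 301.83908046] [461 295  18  14 174] [[0.62817842 0.32968091 0.008     ]]
tri [0.62580968 0.32877964 0.00567978]
shoe 0.00035064573153853473 4389 ((0.4709189534187317, 0.2950405776500702), (0.26254165172576904, 0.09115290641784668), 12.685239791870117) [0.33985249 0.24154304 0.01239441] [0.59985331 0.35445982 0.09046869]
[[0.3330000042915344, 0.3109999895095825], [0.3529999852180481, 0.22200000286102295], [0.609000027179718, 0.27900001406669617], [0.5889999866485596, 0.36800000071525574]]
shoe -0.0007328526568398663 3280 ((0.48273423314094543, 0.297193706035614), (0.24568785727024078, 0.09750682860612869), 17.585054397583008) [0.35868469 0.24277838 0.01131409] [0.60153682 0.36360623 0.08810717]
[[0.35100001096725464, 0.3070000112056732], [0.3799999952316284, 0.21400000154972076], [0.6150000095367432, 0.2879999876022339], [0.5849999785423279, 0.38100001215934753]]
```

```bash
python3 - <<'E'
import cv2,numpy as np
a=cv2.imread("pics/scene0.png");t=cv2.imread("pics/top0.png")
c=lambda i,x,y,w=130,h=100:cv2.resize(i[y:y+h,x:x+w],(390,300),interpolation=cv2.INTER_CUBIC)
cv2.imwrite("pics/crop1.png",np.vstack([np.hstack([c(a,270,140),c(a,420,215)]),np.hstack([c(t,290,215),c(t,100,225)])]))
E
```

```text
(no output)
```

View pics/crop1.png

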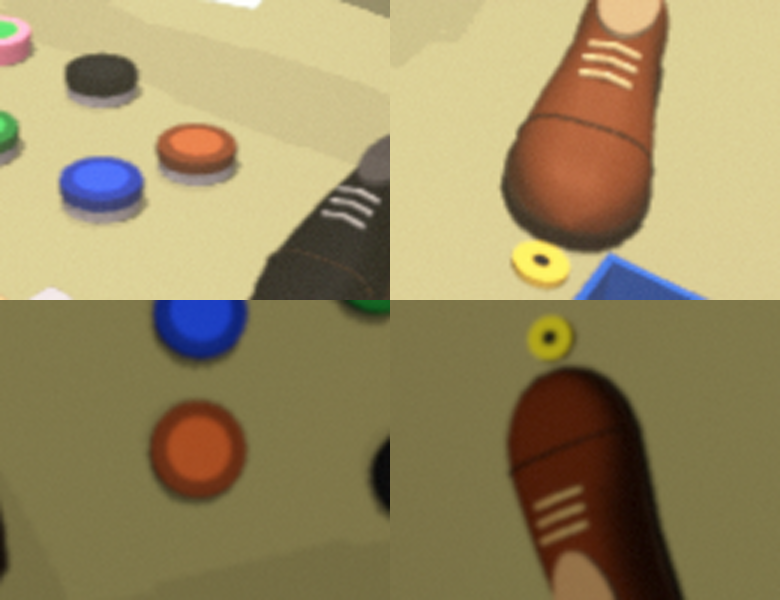

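The crop confirms the plain brown lid, at (335.7,187.7) scene and (356,265) top. It also confirms the yellow disc straight ahead of the brown shoe's toe. Next I'll close the fingers, go high above the toe and look with the wrist camera.

```bash
cat > look.py <<'E'
from workcell import robot
from h import *;import pickle
from scipy.spatial.transform import Rotation as Rn
A=2.0;Q=[np.cos(A/2),np.sin(A/2),0,0]
def wrist(name):
    s=robot.sense();f=robot.grab_frame("wrist");T=np.eye(4);T[:3,:3]=Rn.from_quat(s["tcp_rot"]).as_matrix();T[:3,3]=s["tcp_pos"]
    M=T@f["mount"];P=(M[:3,:3],M[:3,3]);cv2.imwrite(f"pics/{name}.png",f["image"]);pickle.dump((f,P,s),open(name+".pkl","wb"));return f,P,s
E
python3 - <<'E'
from look import *
p=robot.sense()["tcp_pos"]
robot.command_gripper(0.0)
robot.move_linear([p[0],p[1],.29],vel=.2)
robot.goto([.555,.3145,.29],Q)
f,P,s=wrist("w1");print(s["time_s"],s["tcp_pos"],s["tcp_rot"],s["gripper_width"],f["mount"])
g=robot.grab_frame("scene");pickle.dump(g,open("s1.pkl","wb"));cv2.imwrite("pics/s1.png",g["image"][50:250,400:640].repeat(3,0).repeat(3,1)) 
E
```

```text
4.6417 [0.55535355 0.31385891 0.28997058] [ 5.40761976e-01  8.41175655e-01 -4.88739385e-05  2.49232240e-05] 0.0003449837334903589 [[-4.36409995e-04 -9.50856431e-01 -3.09631808e-01  8.03181911e-02]
 [ 9.99999822e-01 -2.88608308e-04 -5.23153134e-04  2.76034873e-04]
 [ 4.08081209e-04 -3.09631981e-01  9.50856387e-01 -1.24856882e-01]
 [ 0.00000000e+00  0.00000000e+00  0.00000000e+00  1.00000000e+00]]
```

View pics/w1.png

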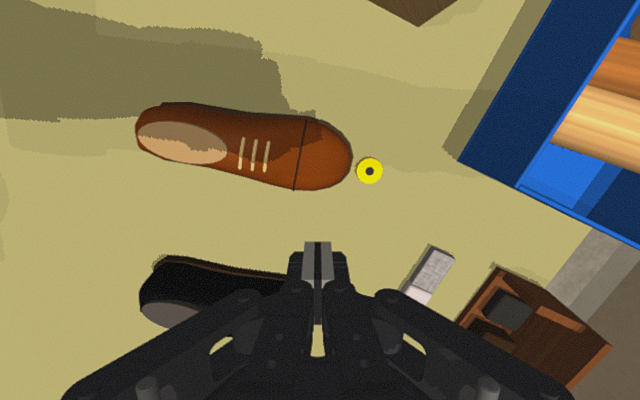

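View pics/s1.png

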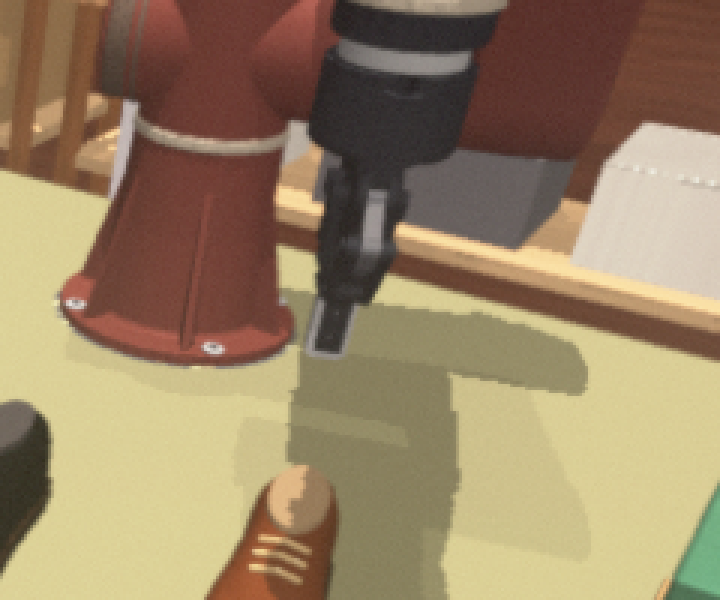

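The wrist view shows the brown shoe with its seam at column 300 and toe end at 350. The disc is at (369,171) and the fingertips at (318,242). The scene crop shows the fingertips' lower edge at about (509,168) in the full image.

```bash
python3 - <<'E'
from look import *
f,P,s=pickle.load(open("w1.pkl","rb"));g=pickle.load(open("s1.pkl","rb"))
# fingertip: extent in tool z
for nm,fr,PP,box in(("w",f,P,(225,262,300,336)),("s",g,pose(g),(140,175,495,525))):
    w=np.zeros(fr["range_z"].shape,bool);w[box[0]:box[1],box[2]:box[3]]=1
    C=cloud(fr,w,PP);T=(C-s["tcp_pos"])@Rn.from_quat(s["tcp_rot"]).as_matrix()
    k=(np.abs(T[:,0])<.025)&(np.abs(T[:,1])<.03)&(T[:,2]<.06);T=T[k];print(nm,k.sum(),np.percentile(T[:,2],[50,90,95,99,100]),np.median(T,0))
for v in(166,167,168,169,170):
    c,d=rays(g,[(508.5,v)]);d=d[0];r=d[:2]@(s["tcp_pos"][:2]-c[:2])/(d[:2]@d[:2]);print(v,c+d*r)
# shoe & disc in wrist
_,c,st=blob(yellow(f),(369,171));print("disc",c,st[4],plane(f,[c],.008,P))
w=np.zeros(f["range_z"].shape,bool);w[90:200,120:356]=1
C=cloud(f,w,P);Qp=C[(C[:,2]>.012)&(C[:,2]<.1)];rc=cv2.minAreaRect(Qp[:,:2].astype(np.float32));print(rc)
a=np.deg2rad(rc[2]) if rc[1][0]>rc[1][1] else np.deg2rad(rc[2]-90)
o=np.array(rc[0]);u=np.array([np.cos(a),np.sin(a)]);print("toe from rect",o+.085*u, "yaw",np.rad2deg(a))
rel=(Qp[:,:2]-o)@np.c_[u,[-u[1],u[0]]]
for x in(.03,.05,.07,.085,.1,.115):
    b=Qp[np.abs(rel[:,0]-x)<.004];y=rel[np.abs(rel[:,0]-x)<.004,1];print(x,y.min(),y.max(),np.median(b[np.abs(y)<.01,2]))
E
```

```text
w 667 [0.00389416 0.01193827 0.01296555 0.0148178  0.0155866 ] [1.17454304e-02 6.93026709e-05 3.89415680e-03]
s 326 [-0.00441288  0.01340323  0.01699319  0.01927333  0.02027717] [-0.0020034   0.01109506 -0.00441288]
166 [0.55485209 0.31571357 0.27335117]
167 [0.55474353 0.31611988 0.27145824]
168 [0.5546352  0.31652706 0.26956153]
169 [0.5545271  0.31693511 0.26766104]
170 [0.55441924 0.31734403 0.26575677]
disc [368.94653465 170.17623762] 505 [[0.62512089 0.32998179 0.008     ]]
((0.4708360433578491, 0.30903738737106323), (0.25948649644851685, 0.0930318832397461), 6.6277618408203125)
toe from rect [0.55526798 0.31884796] yaw 6.6277618408203125
0.03 -0.04342355484127839 0.040210780572754866 0.06860517410097675
0.05 -0.044792456267249106 0.0453740204632019 0.05982127380273575
0.07 -0.046515940368774725 0.04649407577167162 0.052877020699469174
0.085 -0.04092125240358838 0.04636771265049056 0.048636296684553104
0.1 -0.04164878591212849 0.04124878742221668 0.043429652855889955
0.115 -0.03382830120753694 0.034036842959353296 0.0352441564465468
```

```bash
python3 - <<'E'
from look import *
robot.goto([.555,.317,.29],Q)
robot.move_linear([.555,.317,.092],ori=Q,vel=.12);robot.wait(.3)
s=robot.sense();print(s["time_s"],s["tcp_pos"],s["ft_force"])
f,P,s=wrist("w2")
robot.wait(2.5);s=robot.sense();print(s["time_s"],s["tcp_pos"],s["qd"].round(4))
robot.move_linear([.555,.317,.29],vel=.2)
robot.goto([.477,-.133,.29],Q)
f,P,s=wrist("w3");print(s["time_s"],s["tcp_pos"])
h,sa,v=hsv(f);c0=np.array([318,150])
m,c,st=blob(brown(f)&(np.arange(400)[:,None]<235),c0);print(c,st,plane(f,[c],.026,P))
C=cloud(f,m,P);print(np.median(C,0),(C.max(0)+C.min(0))/2,np.percentile(C[:,2],90))
E
```

```text
7.0917 [0.55508852 0.3170266  0.09219543] [ 0.34191547  0.7475848  -0.57467986]
9.6417 [0.55500667 0.31699988 0.09199478] [ 0.0017  0.0006 -0.0019  0.0004  0.0001 -0.0013]
12.4583 [ 0.47733142 -0.1323821   0.29001277]
[316.85334967 160.98856209] [ 289  134   57   55 2448] [[ 0.47610599 -0.1307376   0.026     ]]
[ 0.47607294 -0.13052524  0.02685882] [ 0.4763684  -0.13156352  0.02610919] 0.0278694009267888
```

View pics/w3.png

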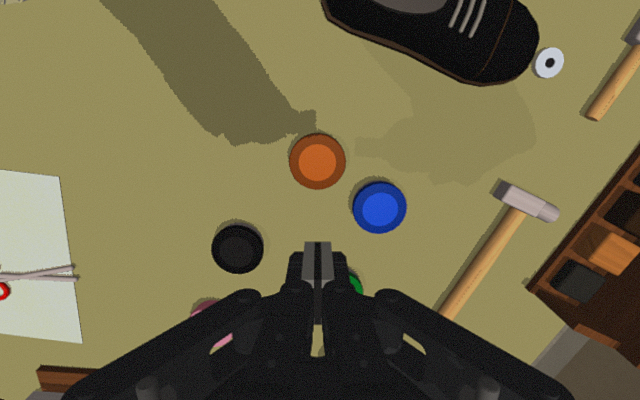

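View pics/w2.png

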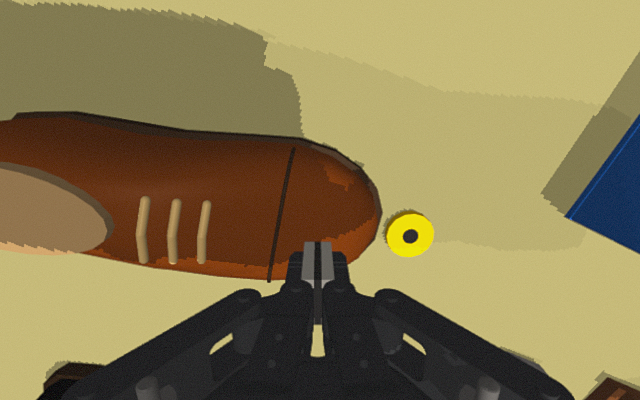

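The brown tin at (317,161) is in place, with blue at (380,207) and black at (238,249) beside it. In w2 the tips are over the toe cap. I'll check that toe hold numerically before going on, since the order matters.

```bash
python3 - <<'E'
from look import *
f,P,s=pickle.load(open("w2.pkl","rb"))
_,c,st=blob(yellow(f),(410,236));d=plane(f,[c],.008,P)[0];print("disc",d)
R,t=P;pc=R.T@(np.array([.555,.317,.048])-t);print("toe px",cv2.projectPoints(pc[None],np.zeros(3),np.zeros(3),f["camera_matrix"],np.array([f["k1"],0,0,0,0.]))[0].ravel())
w=np.zeros(f["range_z"].shape,bool);w[110:290,0:384]=1
C=cloud(f,w,P);C=C[(C[:,2]>.012)&(C[:,2]<.08)]
f1,P1,_=pickle.load(open("w1.pkl","rb"));w=np.zeros(f1["range_z"].shape,bool);w[90:200,120:356]=1
D=cloud(f1,w,P1);D=D[(D[:,2]>.012)&(D[:,2]<.1)]
t=pickle.load(open("f0.pkl","rb"))["top"];w[:]=0;w[245:370,125:215]=1;E=cloud(t,w);E=E[(E[:,2]>.012)&(E[:,2]<.1)]
for n,X in(("w2",C),("w1",D),("top",E)):
    print(n,"tip x",np.percentile(X[:,0],99.8),[(x,np.round([X[np.abs(X[:,0]-x)<.003,1].min(),X[np.abs(X[:,0]-x)<.003,1].max(),np.mean([X[np.abs(X[:,0]-x)<.003,1].min(),X[np.abs(X[:,0]-x)<.003,1].max()])],3).tolist()) for x in(.37,.42,.48,.52,.555,.58) if (np.abs(X[:,0]-x)<.003).any()])
E
```

```text
disc [0.62454867 0.33040387 0.008     ]
toe px [316.83571972 236.41102496]
w2 tip x 0.5964923283433161 [(0.37, [0.306, 0.313, 0.309]), (0.42, [0.307, 0.326, 0.317]), (0.48, [0.274, 0.346, 0.31]), (0.52, [0.273, 0.361, 0.317]), (0.555, [0.314, 0.363, 0.339]), (0.58, [0.304, 0.356, 0.33])]
w1 tip x 0.5973108202830331 [(0.37, [0.251, 0.313, 0.282]), (0.42, [0.261, 0.326, 0.293]), (0.48, [0.271, 0.346, 0.309]), (0.52, [0.27, 0.362, 0.316]), (0.555, [0.278, 0.364, 0.321]), (0.58, [0.283, 0.356, 0.319])]
top tip x 0.597052243656523 [(0.37, [0.243, 0.3, 0.271]), (0.42, [0.248, 0.306, 0.277]), (0.48, [0.257, 0.33, 0.293]), (0.52, [0.263, 0.353, 0.308]), (0.555, [0.267, 0.348, 0.307]), (0.58, [0.283, 0.345, 0.314])]
```

The held point was within about 4 mm of the toe-cap middle, whose best estimate is (0.554, 0.320). That's good enough, so I'll go on to the tin.

```bash
python3 - <<'E'
from look import *
p=[.4765,-.131]
robot.goto(p+[.29],Q)
robot.move_linear(p+[.070],ori=Q,vel=.12);robot.wait(.3)
s=robot.sense();print(s["time_s"],s["tcp_pos"])
robot.wait(2.5);s=robot.sense();print(s["time_s"],s["tcp_pos"],s["qd"].round(4))
wrist("w4")
robot.move_linear(p+[.33],vel=.2);robot.wait(.5);s=robot.sense();print(s["time_s"],s["tcp_pos"])
print(robot.job_done())
E
```

```text
15.0417 [ 0.47660247 -0.13107445  0.07016432]
17.5417 [ 0.47650311 -0.13099785  0.06999699] [ 0.0007  0.0006 -0.0008 -0.0009 -0.0009  0.0003]
19.5417 [ 0.47647333 -0.13099909  0.32995099]
the job is handed in; nothing more can be done
None
```

The arm pointed at the brown shoe's toe cap and then the brown tin's lid, fingertips about 25 mm above each for over 2 s, then rose to about 31 cm (fingertips). The job was handed in at 19.5 s; no contact was noticed, though I took no picture after the last hold.

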